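Wind the screw lift to its stop, back off, load the board

TASK

Turn the screw lift's handwheel clockwise (seen from above) until you feel it come up against its stop, then back it off a quarter turn so that the screw is not left jammed. After that pick up the power-supply board by its heat sink and set it down gently on the lift's platform, in the middle and square, its length along the length of the platform (pointing to the column). Leave the wheel a quarter turn off its stop and do not push the other things on the bench about.

Things in the scene. Friction and masses are not known exactly. Their poses are not given: they have to be found in the camera images.
- handwheel (a joint): Handwheel angle in rad about its vertical axis, growing as it turns clockwise seen from above; this raises the platform 16 mm a turn. The zero is arbitrary and the end stop's place is not given: feel for it. From the start it is 1.2 to 2.05 turns clockwise away, and hard. The wheel is stiff (2 to 3 N at the crank knob) and stays where it is left.
- wheel_center (a point): Fixed point on the wheel's vertical axis, level with its rim's middle, 211 mm above the bench. Dark steel wheel on top of the lift's column: 124 mm across, rim bar 14 mm thick, 3 spokes, hub 32 mm across reaching 11 mm above this point. Axes are the lift's: z up, -y from the column to the platform, whose centre is 160 mm away along -y.
- knob_center (a point): Centre of the upright black crank knob on the wheel's rim: a cylinder 25 mm across, 50 mm tall, spinning freely on its pin, 55 mm from the wheel's axis. This point is 25 mm below the knob's top and 35 mm above the rim's middle (28 mm above the rim's top).
- platform: Flat bare aluminium platform of the lift, 120 mm (its x) by 160 mm (its y), 8 mm thick, carried on an arm from the column. Origin at the centre of its top face; z up, +y points to the column. It rises and falls with the handwheel (top face about 90 to 130 mm above the bench) and does not turn.
- board_grip (a point): Centre of the finned aluminium heat sink amid the ochre power-supply board. Heat sink 80 (x) x 32 (y) x 50 mm tall; grip it across the 32 mm. Board 130 (x) x 86 (y) mm on four brass feet, their soles 41 mm below this point, the board's top 25 mm below. Beside the heat sink's middle only parts under 8 mm high. 0.25 to 0.5 kg, loose on 4 mm cardboard. z up.
- carton: white and dark-blue cardboard carton, 90 x 75 x 110 mm high, about 0.4 kg; a bystander, origin in its underside's centre, z up
- transformer: small mains transformer, steel core with copper-coloured winding, 90 x 84 x 62 mm, 0.9 kg; a bystander, origin in its underside's centre, z up
- screwdriver: screwdriver lying on the bench, 190 mm long; a bystander, origin near its middle
- psu_chassis: open steel power-supply case, 150 x 140 x 86 mm, 1.6 kg; a bystander, origin in its underside's centre, z up
There are look-alikes about, which are no part of the job. Leave any green, red or turquoise look-alike of the part that bears board_grip alone.

How it is judged:
By the outcome, as a careful person would: the job done as asked, in the order asked, and still so for the second after the job is handed in, with the robot touching nothing.
It also fails if it takes over 72 s, if anything falls off the work surface, if the arm or the gripper's body presses on something with over 40 N, if the wrist force passes 120 N, or if a joint passes its speed limit or range.

ROBOT

A 6-joint arm with a two-finger parallel gripper is mounted at the origin on the work surface. World frame = base frame: x ahead of the robot, y to its left, z up, the work surface at z = 0. Lengths are in mm, angles in rad, forces in N, time in s.
With the tool pointing down it reaches from about 350 to 875 mm from the base axis. Payload 4.2 kg.
Tool frame: the origin (TCP) lies midway between the tips of the shut fingers; the grasp point (between the pads) lies 19 mm behind it; z points along the fingers, y is the direction in which the jaws open and shut (so a half turn about z gives the same grasp; the last joint's range is limited). The gripper opens to 85 mm and grips with 20 to 120 N. Pads are 22 mm wide; open, the fingers measure 114 mm over their backs; the gripper's body (76 mm by 85 mm) begins 54 mm behind the grasp point. The pads swing forward as they close: fully open they stand 13 mm farther back than shut.
Start: joints at [1.505, 0.385, 0.008, 0, -1.194, -0.259], TCP at [199.417, 592.311, 231.312] pointing down, gripper open.
Joint ranges: [-3.14, 3.14], [-1.21, 2.06], [-1.07, 1.41], [-3.16, 2.05], [-2.99, -0.16], [-3.1, 3.1]. Speed limits (rad/s): [2.79, 2.79, 3.14, 3.14, 3.14, 3.14].

INTERFACE

Orientations are given as a unit quaternion [x, y, z, w].
In Python, from bench import read_state, get_image, job_done, search_frame, regions_of gives the robot as it stands.
- The arm moves only by the tool servo_tool, never from a script. Its arguments are lists of equal length, an entry for each row: "turn": the turn, a rotation vector about the world's x, y, z in rad, a list of three; "dp": the shift along the world's x, y, z in m, a list of three; "fingers": the finger opening in m, from 0 to 0.0854. In form: {"turn": [[rx, ry, rz], ...], "dp": [[tx, ty, tz], ...], "fingers": [fingers, ...]}. A call has exactly 5 rows; each row shifts and turns the pose as measured when the row begins; what a row does not reach is not made up. A row lasts 1/8 s, in which the tool goes at most 62.5 mm and 10.7 degrees, less where a joint would pass 70% of its speed; a pose out of reach is approached as far as the arm can. A call is refused whole if a number of a shift passes 0.0625 or a number of a turn 0.188, either way. A call with a gripper value outside its range is refused whole. The fingers move at their own pace and stop on an object; the grip force is fixed at half the most. Time passes only in rows, so rows that do not move let the fingers close, or fill a call up. It gives the time, the measured TCP pose, the force and the opening at its end, in the units of the state.
- read_state(): the state, without advancing time (a new reading comes with each control period).
- get_image(name): name is "side" or "top"; returns a dict with "img" (400x640x3 uint8, red, green, blue), "vfov" (degrees; the focal length in pixels is half the picture's height over the tangent of half this angle, whatever the lens; pixels are square), "cx", "cy" (the principal point, pixels), "k1" (the pictures are not rectified: a ray, as slopes to the right and down, at radius r is drawn at 1 + k1 r^2 times it, then the intrinsics apply), "world_from_camera" (4x4, takes a point from camera to world coordinates). Camera axes: x right, y down, z forward; pixel columns grow to the right and rows downward; lengths in mm; the calibration is good to about 2 mm. A picture is of the moment at which its call begins. There is no depth.
- job_done(): hands the job in, once; it reports no verdict.
Trained networks look in the newest picture that a camera, given by its name, has taken for a name from the list of things; names that differ only in an ending like _2 or _b are one class to them, and where a whole thing is asked for, a point or a joint stands for the part that bears it (a point fixed in the world has none). Each returns a list of dicts, best first, with "score" (0 to 1); they miss things now and then, are a little off and sometimes report something else, mostly with a low value. They report only what shows in the picture. A call takes as long as a camera call. They do not tell look-alikes from the thing itself.
- search_frame(query, camera): "box" ([left, top, width, height] in pixels, round what is visible of it).
- regions_of(query, camera): "region" (400x640 bool, what is visible of it) and "box" ([left, top, width, height] in pixels, round what is visible of it).
The state is a dict: "clock": time; "joints": joint angles; "joint_vel": joint speeds; "joint_efforts": joint torques, N m; "position": TCP position; "ee_rot": TCP orientation; "contact_force": force on the tool from outside, world axes, zero at the start; "wrist_torque": the same for the moment, N m; "gripper_width": finger opening in mm.
Only numpy, scipy, OpenCV 4.12 (cv2) and the standard library are available. Lean on these libraries where they do the work, as an engineer would, in place of code of your own. Each camera call takes 0.05 s, during which the arm holds its last target. There are 200 camera calls.

## Working session

There is one attempt and no reset: what is moved stays moved. The work goes in short steps, Python scripts to look and compute and a tool call to move; the robot and the scene stay as the last step left them, time stands still between calls to the robot, and variables do not carry over. Pictures are saved under pics/ and viewed, about 8 in all and at most 12, crops included, and the job is handed in when it is done.

Besides the shell and the picture viewer there is one more tool, called after "Emit:" as a command line: name --argument value ..., lists and objects as JSON in quotes. servo_tool: Moves the arm, as the interface text tells. Its arguments: {"type":"object","properties":{"turn":{"type":"array","items":{"type":"array","items":{"type":"number"}}},"dp":{"type":"array","items":{"type":"array","items":{"type":"number"}}},"fingers":{"type":"array","items":{"type":"number"}}},"required":["turn","dp","fingers"]}

```bash
mkdir -p pics; cat > h.py <<'E'
import numpy as np, cv2
from bench import read_state,get_image,search_frame,regions_of
def ray(d,uv):
    f=200/np.tan(np.radians(d['vfov'])/2)
    K=np.array([[f,0,d['cx']],[0,f,d['cy']],[0,0,1]])
    p=cv2.undistortPoints(np.array([[uv]],float),K,np.array([d['k1'],0,0,0,0.]))  # slopes
    M=np.array(d['world_from_camera']); v=M[:3,:3]@np.array([*p[0,0],1]); return M[:3,3],v
def atz(d,uv,z):
    o,v=ray(d,uv); return (o+v*(z-o[2])/v[2]).round(1)
def proj(d,P):
    f=200/np.tan(np.radians(d['vfov'])/2)
    K=np.array([[f,0,d['cx']],[0,f,d['cy']],[0,0,1]])
    W=np.linalg.inv(np.array(d['world_from_camera']))
    r,_=cv2.Rodrigues(W[:3,:3])
    return cv2.projectPoints(np.array(P,float).reshape(-1,3),r,W[:3,3],K,np.array([d['k1'],0,0,0,0.]))[0][:,0].round(1)
def save(d,n,box=None,s=1):
    im=d['img'][:,:,::-1]
    if box: l,t,w,h=box; im=im[t:t+h,l:l+w]
    cv2.imwrite('pics/'+n,cv2.resize(im,None,fx=s,fy=s,interpolation=cv2.INTER_CUBIC))
E
python3 - <<'E'
from h import *
for n in('top','side'):
    d=get_image(n); save(d,n+'0.png',None,1.25)
    print(n,d['vfov'],d['cx'],d['cy'],d['k1'],np.array(d['world_from_camera']).round(3).tolist())
    for q in('handwheel','knob_center','platform','board_grip','carton','transformer','screwdriver','psu_chassis'):
        print(q,[(round(r['score'],2),np.round(r['box']).tolist()) for r in search_frame(q,n)])
print(read_state())
E
```

```text
top 52.795392061109574 322.0864824615463 195.16460280016992 0.016394323853145022 [[-0.004, -0.995, 0.104, 392.018], [-1.0, 0.003, -0.004, -84.457], [0.004, -0.104, -0.995, 1369.772], [0.0, 0.0, 0.0, 1.0]]
handwheel [(0.67, [190.0, 176.0, 42.0, 44.0]), (0.61, [187.0, 168.0, 115.0, 63.0])]
knob_center [(0.62, [192.0, 180.0, 44.0, 38.0])]
platform [(0.92, [226.0, 166.0, 71.0, 47.0])]
board_grip [(0.91, [456.0, 184.0, 42.0, 30.0]), (0.87, [382.0, 170.0, 31.0, 41.0]), (0.65, [319.0, 204.0, 31.0, 49.0]), (0.62, [377.0, 115.0, 40.0, 28.0]), (0.58, [357.0, 248.0, 45.0, 35.0]), (0.52, [331.0, 114.0, 33.0, 41.0])]
carton [(0.6, [329.0, 111.0, 34.0, 43.0])]
transformer [(0.82, [157.0, 212.0, 24.0, 30.0])]
screwdriver [(0.72, [255.0, 108.0, 13.0, 53.0]), (0.45, [189.0, 164.0, 113.0, 67.0])]
psu_chassis [(0.63, [142.0, 136.0, 56.0, 52.0]), (0.24, [330.0, 112.0, 36.0, 43.0])]
side 52.061144133623955 316.40034459084325 201.0781519429622 -0.10282648084117946 [[0.773, -0.392, 0.498, -144.0], [-0.634, -0.497, 0.593, -910.676], [0.015, -0.774, -0.633, 1033.569], [0.0, 0.0, 0.0, 1.0]]
handwheel [(0.68, 
[... 528 characters left out ...]
': array([ 1.50460938e+00,  3.84655873e-01,  7.93004461e-03,  1.60520933e-07,
       -1.19397381e+00, -2.58587292e-01]), 'joint_vel': array([-1.27492897e-03, -7.20155380e-05, -1.43265381e-04, -4.57145194e-04,
       -7.75931011e-04,  1.49868248e-04]), 'joint_efforts': array([-6.71116068e-04, -3.92075622e+01,  1.88618284e+01,  4.19070348e+00,
       -2.05400406e-04,  7.16575300e-06]), 'position': array([199.4126281 , 592.33093344, 231.35054709]), 'ee_rot': array([ 9.86844163e-01, -1.61674351e-01, -4.56911272e-06, -4.81262655e-05]), 'contact_force': array([-0.21561586, -0.05340705, -0.16446827]), 'wrist_torque': array([ 0.00989778,  0.02673507, -0.04507587]), 'gripper_width': 85.1760044963393}
```

```bash
ls . pics
```

```text
.:
h.py
pics

pics:
side0.png
top0.png
```

View pics/top0.png

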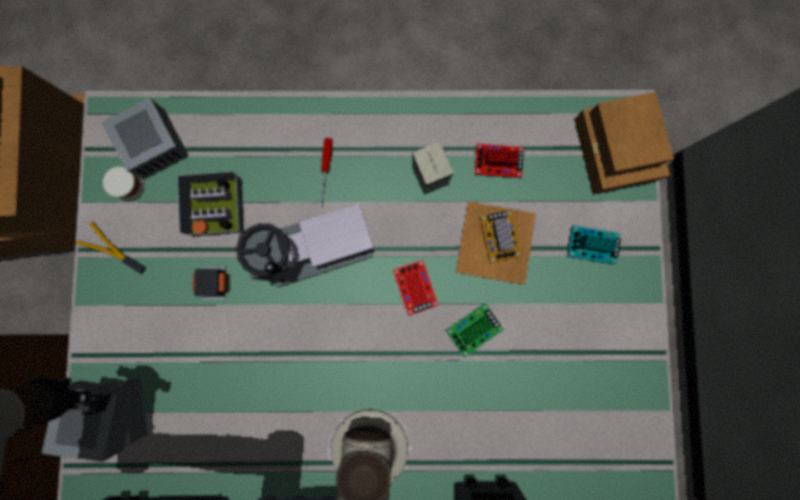

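View pics/side0.png

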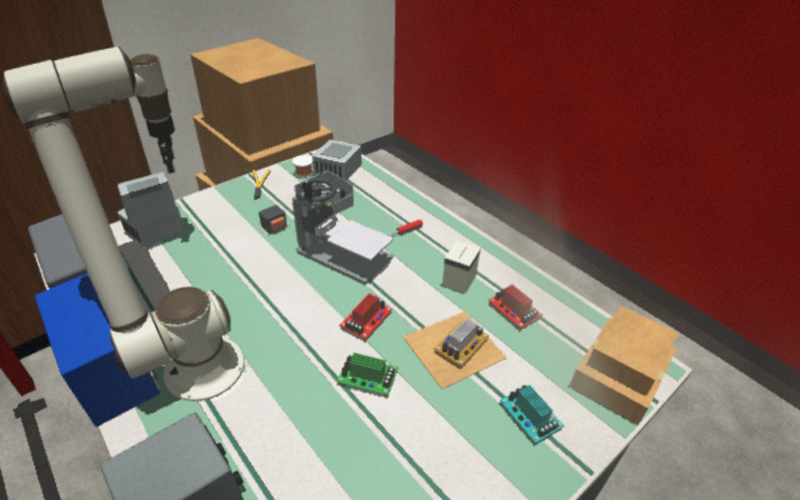

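The top view shows the wheel at about (213,200), the platform at (265,190) and the ochre board on cardboard at (400,188), or (370,272) in the side view. The look-alikes are red at (399,128) and (332,230), green at (380,263) and turquoise at (475,195). Only the ochre one on cardboard fits the description. I'll enlarge the views to confirm and take measurements.

```bash
python3 - <<'E'
from h import *
t=get_image('top'); s=get_image('side')
def crop(d,l,tp,w,h,W,H): return cv2.resize(d['img'][tp:tp+h,l:l+w,::-1],(W,H),interpolation=cv2.INTER_CUBIC)
a=np.hstack([crop(t,180,150,130,97,400,300),crop(t,360,155,80,60,400,300)])
b=np.hstack([crop(s,225,135,100,75,400,300),crop(s,330,240,80,60,400,300)])
cv2.imwrite('pics/c1.png',np.vstack([a,b]))
for n,d in(('top',t),('side',s)):
  for q in('board_grip','platform','handwheel','knob_center'):
    for r in regions_of(q,n):
        if r['score']<.5: continue
        m=r['region'].astype(np.uint8); M=cv2.moments(m,True)
        c=(M['m10']/M['m00'],M['m01']/M['m00'])
        col=d['img'][r['region']].mean(0).round()
        box=cv2.minAreaRect(cv2.findNonZero(m)); 
        z={'board_grip':30,'platform':105,'handwheel':211,'knob_center':250}[q]
        print(n,q,round(r['score'],2),np.round(c,1),col,int(M['m00']),atz(d,c,z),[atz(d,p,z)[:2].tolist() for p in cv2.boxPoints(box)])
E
```

```text
top board_grip 0.95 [398.8 128.6] [99. 28. 28.] 983 [ 759.3 -351.6   30. ] [[720.1, -281.4], [809.2, -289.7], [798.2, -423.2], [709.2, -414.1]]
top board_grip 0.93 [475.4 195.7] [15. 80. 81.] 1018 [ 529.  -601.7   30. ] [[498.0, -526.5], [582.5, -543.7], [559.2, -678.1], [475.1, -660.1]]
top board_grip 0.64 [379.7 264.3] [35. 91. 51.] 1018 [ 303.7 -278.1   30. ] [[305.3, -201.1], [375.7, -309.5], [303.4, -356.4], [233.8, -248.4]]
top board_grip 0.56 [332.8 230.5] [140.  41.  42.] 969 [ 414.6 -124.7   30. ] [[462.9, -62.7], [490.0, -144.7], [366.8, -184.6], [340.3, -103.3]]
top platform 0.64 [263.7 190.1] [153. 150. 163.] 2281 [541.2  94.6 105. ] [[562.5, 233.5], [630.2, 18.7], [514.0, -17.7], [447.7, 195.5]]
top handwheel 0.71 [210.8 199.9] [40. 43. 46.] 869 [500.8 231.7 211. ] [[561.8, 296.0], [561.5, 171.9], [442.7, 169.6], [443.2, 292.4]]
top knob_center 0.83 [210.  200.2] [42. 45. 47.] 922 [496.4 223.3 250. ] [[556.1, 283.2], [555.8, 163.3], [441.0, 161.0], [441.5, 279.7]]
side board_grip 0.8 [293.9 299.1] [ 72. 118.  77.] 1130 [ 297.1 -289.    30. ] [[223.1, -263.2], [299.2, -19
[... 344 characters left out ...]
_grip 0.69 [425.6 330.2] [ 69. 124. 118.] 1191 [ 521.4 -612.2   30. ] [[488.0, -544.8], [585.4, -543.5], [554.4, -680.1], [464.6, -676.2]]
side board_grip 0.65 [412.  244.3] [140.  91.  82.] 752 [ 755.4 -359.4   30. ] [[713.8, -298.8], [828.7, -277.6], [797.2, -425.4], [690.9, -438.6]]
side platform 0.73 [276.2 186.9] [171. 170. 172.] 1480 [521.5 116.5 105. ] [[427.3, 236.6], [547.2, 344.3], [616.1, 11.5], [502.9, -63.9]]
side handwheel 0.72 [252.4 152.3] [75. 78. 77.] 535 [497.6 228.2 211. ] [[483.7, 323.9], [583.2, 245.0], [509.7, 136.4], [416.6, 210.1]]
side knob_center 0.79 [251.8 152.6] [68. 70. 69.] 369 [464.5 174.2 250. ] [[453.2, 257.0], [542.0, 186.6], [479.5, 94.0], [395.9, 160.2]]
```

View pics/c1.png

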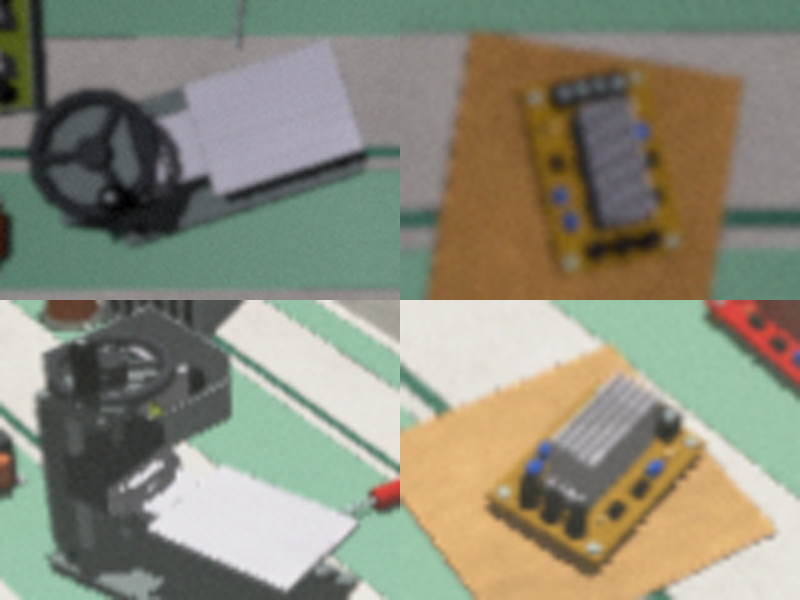

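The crop confirms it: the ochre board with the grey heat sink sits on the cardboard (top crop centre about (618,160), which is full-frame pixel (403,187)). The wheel hub is at crop (95,155) and the knob at about (120,198). The platform corners are clear too, so I'll convert all of these.

```bash
python3 - <<'E'
from h import *
t=get_image('top'); s=get_image('side')
A=lambda x,y:(180+x/400*130-.0,150+y/300*97)
B=lambda x,y:(360+(x-400)/5,155+y/5)
C=lambda x,y:(225+x/4,135+(y-300)/4)
D=lambda x,y:(330+(x-400)/5,240+(y-300)/5)
print('hub',atz(t,A(95,155),222),atz(s,C(110,366),222))
print('rim',[atz(t,A(*p),211)[:2] for p in((28,155),(155,155),(95,88),(95,225))])
print('knob',[ (z,atz(t,A(120,198),z)[:2],atz(s,C(86,343),z)[:2]) for z in(271,)])
P=[atz(t,A(*p),105)[:2] for p in((185,85),(328,40),(365,155),(215,197))]
print('plat',P,np.mean(P,0))
for z in(95,105,115,125): print(z,'side plat far corners',atz(s,C(357,522),z),atz(s,C(290,590),z), 'top',atz(t,A(328,40),z),atz(t,A(365,152),z))
H=[atz(t,B(*p),70)[:2] for p in((578,108),(628,97),(655,215),(605,225))]; print('sink',H,np.mean(H,0))
H=[atz(t,B(*p),20)[:2] for p in((518,90),(645,68),(685,240),(562,272))]; print('board',H,np.mean(H,0))
H=[atz(s,D(*p),70)[:2] for p in((617,375),(663,400),(597,470),(553,440))]; print('sink side',H,np.mean(H,0))
E
```

```text
hub [499.2 228.4 222. ] [492.2 217.4 222. ]
rim [array([500.4, 293.9]), array([500. , 175.4]), array([563.2, 233. ]), array([435.1, 229.8])]
knob [(271, array([456.5, 192. ]), array([457.4, 194.6]))]
plat [array([581.7, 169.8]), array([628.1,  23. ]), array([509.2, -15.5]), array([466.9, 137.2])] [546.475  78.625]
95 side plat far corners [627.4  21.4  95. ] [518.6 -18.1  95. ] top [629.9  23.9  95. ] [513.2 -15.   95. ]
105 side plat far corners [619.2  11.5 105. ] [511.6 -27.7 105. ] top [628.1  23.  105. ] [512.2 -15.5 105. ]
115 side plat far corners [611.    1.6 115. ] [504.5 -37.2 115. ] top [626.2  22.2 115. ] [511.3 -16.1 115. ]
125 side plat far corners [602.7  -8.4 125. ] [497.5 -46.7 125. ] top [624.3  21.3 125. ] [510.3 -16.6 125. ]
sink [array([ 588.3, -329.5]), array([ 595.5, -362.2]), array([ 518.1, -377.8]), array([ 511.7, -345.2])] [ 553.4   -353.675]
board [array([ 608.4, -298.5]), array([ 623.2, -384.9]), array([ 506. , -408.8]), array([ 484.7, -325.7])] [ 555.575 -354.475]
sink side [array([ 584.1, -334.4]), array([ 591.5, -368.3]), array([ 517.4, -383.1]), array([ 513.3, -348.5])] [ 551.575 -358.575]
```

Estimates so far:

| Item | Value |
|---|---|
| Wheel axis | (499,230) |
| Knob | (457,193), radius 57 mm (expected 55) |
| Platform centre | (548,79), −y direction at −72° |
| Board | (553,−355), long axis at 11.8° |

The sizes match those given, so I'll move above the knob.

Emit:
servo_tool --turn '[[0, 0, 0], [0, 0, 0], [0, 0, 0], [0, 0, 0], [0, 0, 0]]' --dp '[[0.015, -0.025, 0.05], [0.03, -0.045, 0.02], [0.03, -0.05, 0.01], [0.03, -0.05, 0], [0.03, -0.05, 0]]' --fingers '[0.0854, 0.0854, 0.0854, 0.0854, 0.0854]'

```text
clock: 2.12
position: [335.8, 368.9, 312.3]
ee_rot: [0.987, -0.158, 0.001, 0.0]
contact_force: [0.8, -0.1, -0.5]
gripper_width: 85.5
```

Emit:
servo_tool --turn '[[0, 0, 0], [0, 0, 0], [0, 0, 0], [0, 0, 0], [0, 0, 0]]' --dp '[[0.03, -0.05, 0], [0.03, -0.05, 0], [0.025, -0.035, 0], [0.01, -0.015, 0], [0, 0, 0]]' --fingers '[0.0854, 0.0854, 0.0854, 0.0854, 0.0854]'

```text
clock: 2.75
position: [434.0, 210.2, 314.2]
ee_rot: [0.987, -0.161, 0.002, -0.002]
contact_force: [-0.3, 0.8, -0.2]
gripper_width: 85.2
```

Emit:
servo_tool --turn '[[0, 0, 0], [0, 0, 0], [0, 0, 0], [0, 0, 0], [0, 0, 0]]' --dp '[[0.023, -0.017, 0], [0, 0, -0.025], [0, 0, -0.025], [0, 0, -0.02], [0, 0, -0.01]]' --fingers '[0.0854, 0.0854, 0.0854, 0.0854, 0.0854]'

```text
clock: 3.38
position: [457.0, 196.1, 233.7]
ee_rot: [0.987, -0.159, 0.004, -0.004]
contact_force: [-1.7, 0.5, 0.5]
gripper_width: 85.6
```

```bash
python3 - <<'E'
from h import *
t=get_image('top'); s=get_image('side')
def crop(d,l,tp,w,h,W,H): return cv2.resize(d['img'][tp:tp+h,l:l+w,::-1],(W,H),interpolation=cv2.INTER_CUBIC)
cv2.imwrite('pics/c2.png',np.hstack([crop(t,180,160,80,80,400,400),crop(s,215,100,80,80,400,400)]))
print(read_state()['position'],read_state()['joints'].round(2))
E
```

```text
[456.98262316 195.90817325 233.7540485 ] [ 0.73  0.16 -0.3   0.   -1.1   0.52]
```

View pics/c2.png

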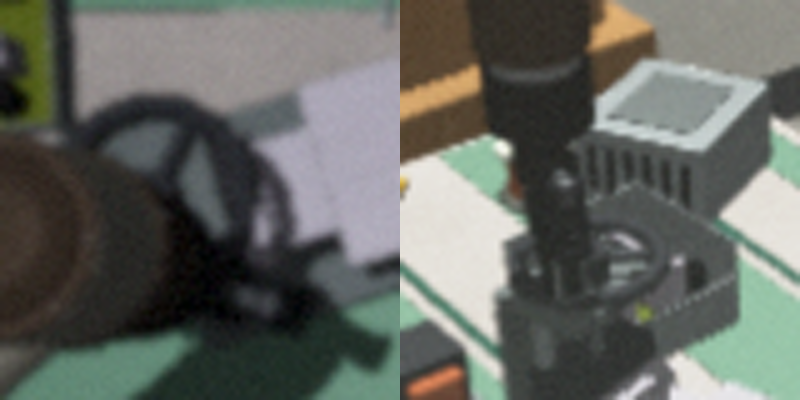

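In the side crop the gripper stands around the knob at about (565,270), with no contact force. I'll close on it.

Emit:
servo_tool --turn '[[0, 0, 0], [0, 0, 0], [0, 0, 0], [0, 0, 0], [0, 0, 0]]' --dp '[[0, 0, 0], [0, 0, 0], [0, 0, 0], [0, 0, 0], [0, 0, 0]]' --fingers '[0.01, 0.01, 0.01, 0.01, 0.01]'

```text
clock: 4.1
position: [459.7, 198.9, 237.2]
ee_rot: [0.987, -0.158, 0.008, -0.007]
contact_force: [1.1, 0.6, -1.7]
gripper_width: 23.1
```

The knob is gripped. I'll make a short clockwise arc to find the true circle.

Emit:
servo_tool --turn '[[0, 0, 0], [0, 0, 0], [0, 0, 0], [0, 0, 0], [0, 0, 0]]' --dp '[[-0.006, 0.01, -0.001], [-0.004, 0.011, -0.001], [-0.002, 0.011, -0.001], [0.001, 0.011, 0], [0.003, 0.011, 0]]' --fingers '[0.01, 0.01, 0.01, 0.01, 0.01]'

```text
clock: 4.72
position: [447.5, 247.6, 237.2]
ee_rot: [0.987, -0.159, 0.005, 0.001]
contact_force: [-4.6, -1.2, 5.3]
gripper_width: 22.9
```

```bash
python3 - <<'E'
from h import *
s=get_image('side');t=get_image('top')
def crop(d,l,tp,w,h,W,H): return cv2.resize(d['img'][tp:tp+h,l:l+w,::-1],(W,H),interpolation=cv2.INTER_CUBIC)
cv2.imwrite('pics/c3.png',np.hstack([crop(t,180,160,80,80,400,400),crop(s,215,100,80,80,400,400)]))
r=read_state();print(r['position'],r['ee_rot'],r['contact_force'],r['wrist_torque'],r['gripper_width'])
E
```

```text
[447.94005111 249.26600305 237.13535414] [ 9.87279779e-01 -1.58908271e-01  5.12174424e-03 -7.53291160e-04] [-5.63827462 -0.01087128  4.96329851] [0.35377026 1.75690411 0.01994292] 23.071139457822763
```

View pics/c3.png

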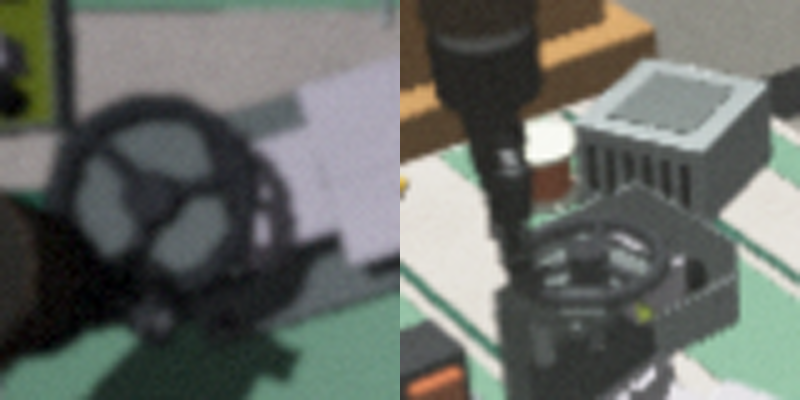

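The wheel follows: its spokes turned about 55° clockwise in the top crop, and the gripper still holds the knob. I'll write a helper that works out arc steps.

```bash
cat > arc.py <<'E'
import sys,os,json,numpy as np
from bench import read_state
from scipy.spatial.transform import Rotation as R
from scipy.optimize import least_squares
r=read_state(); p=r['position']; step=float(sys.argv[1]); n=int(sys.argv[2]) if len(sys.argv)>2 else 5
L=json.load(open('pts.json')) if os.path.exists('pts.json') else [[459.7,198.9]]
L.append(p[:2].tolist()); json.dump(L,open('pts.json','w'))
c=np.array([499.5,234.5])
if len(L)>=4:
    a=np.array(L); c=least_squares(lambda c:np.hypot(*(a-c).T)-55,c).x
v=p[:2]-c; th=np.degrees(np.arctan2(v[1],v[0]))
print('th',th.round(1),'rad',np.hypot(*v).round(1),'c',c.round(1),'z',p[2].round(1),'F',r['contact_force'].round(1),'w',r['gripper_width'].round(1))
q=p[:2]
for i in range(1,n+1):
    t=np.radians(th-step*i); g=c+55*np.array([np.cos(t),np.sin(t)]); print((g-q).round(1).tolist(),end=' '); q=g
z=R.from_quat(r['ee_rot']).apply([0,0,1]); print('\nfix tilt turn',np.cross(z,[0,0,-1]).round(3))
E
python3 arc.py 18 10
```

```text
Traceback (most recent call last):
  File "arc.py", line 12, in <module>
    print('th',th.round(1),'rad',np.hypot(*v).round(1),'c',c.round(1),'z',p[2].round(1),'F',r['contact_force'].round(1),'w',r['gripper_width'].round(1))
                                                                                                                            ^^^^^^^^^^^^^^^^^^^^^^^^
AttributeError: 'float' object has no attribute 'round'
```

```bash
sed -i "s/r\['gripper_width'\].round(1)/round(r['gripper_width'],1)/" arc.py; rm pts.json; python3 arc.py 18 10
```

```text
th 164.0 rad 53.6 c [499.5 234.5] z 237.1 F [-5.6 -0.   5. ] w 23.1
[6.0, 16.0] [11.7, 12.6] [15.0, 8.3] [16.9, 3.3] [17.1, -2.1] [15.6, -7.3] [12.6, -11.7] [8.3, -15.0] [3.3, -16.9] [-2.1, -17.1] 
fix tilt turn [0.   0.01 0.  ]
```

Emit:
servo_tool --turn '[[0, 0.005, 0], [0, 0.005, 0], [0, 0, 0], [0, 0, 0], [0, 0, 0]]' --dp '[[0.006, 0.016, -0.001], [0.012, 0.0125, -0.001], [0.015, 0.008, 0], [0.017, 0.003, 0], [0.017, -0.002, 0]]' --fingers '[0.01, 0.01, 0.01, 0.01, 0.01]'

```text
clock: 5.45
position: [514.0, 288.9, 237.2]
ee_rot: [0.988, -0.158, -0.001, 0.001]
contact_force: [-5.3, -2.8, 4.8]
gripper_width: 23.2
```

```bash
python3 arc.py 18 10
```

```text
th 75.0 rad 56.3 c [499.5 234.5] z 237.2 F [-5.3 -2.8  4.8] w 23.2
[15.4, -8.3] [12.8, -11.5] [8.6, -14.9] [3.6, -16.8] [-1.8, -17.1] [-7.0, -15.7] [-11.5, -12.8] [-14.9, -8.6] [-16.8, -3.6] [-17.1, 1.8] 
fix tilt turn [ 0.002 -0.003  0.   ]
```

Emit:
servo_tool --turn '[[0, 0, 0], [0, 0, 0], [0, 0, 0], [0, 0, 0], [0, 0, 0]]' --dp '[[0.0155, -0.008, 0], [0.013, -0.0115, 0], [0.0085, -0.015, 0], [0.0035, -0.017, 0], [-0.002, -0.017, 0]]' --fingers '[0.01, 0.01, 0.01, 0.01, 0.01]'

```text
clock: 6.08
position: [554.0, 219.9, 237.2]
ee_rot: [0.988, -0.158, -0.003, -0.002]
contact_force: [-9.0, 6.5, 7.2]
gripper_width: 23.0
```

```bash
python3 arc.py 18 10
```

```text
th -16.3 rad 55.1 c [501.1 235.3] z 237.2 F [-9.   6.5  7.2] w 23.0
[-7.4, -15.5] [-11.8, -12.5] [-15.1, -8.3] [-16.9, -3.2] [-17.1, 2.2] [-15.6, 7.3] [-12.5, 11.8] [-8.3, 15.1] [-3.2, 16.9] [2.2, 17.1] 
fix tilt turn [-0.004 -0.006 -0.   ]
```

Emit:
servo_tool --turn '[[0, 0, 0], [0, 0, 0], [0, 0, 0], [0, 0, 0], [0, 0, 0]]' --dp '[[-0.0075, -0.0155, 0], [-0.012, -0.0125, 0], [-0.015, -0.0085, 0], [-0.017, -0.003, 0], [-0.017, 0.002, 0]]' --fingers '[0.01, 0.01, 0.01, 0.01, 0.01]'

```text
clock: 6.7
position: [490.7, 181.3, 237.2]
ee_rot: [0.987, -0.159, 0.003, -0.008]
contact_force: [3.6, 0.6, -0.2]
gripper_width: 23.1
```

```bash
python3 arc.py 16 10
```

```text
th -100.9 rad 55.0 c [501.1 235.3] z 237.2 F [ 3.6  0.6 -0.2] w 23.1
[-14.5, 5.0] [-12.6, 8.8] [-9.7, 11.9] [-6.0, 14.1] [-1.9, 15.2] [2.4, 15.1] [6.4, 13.9] [10.0, 11.6] [12.8, 8.4] [14.6, 4.5] 
fix tilt turn [-0.014  0.009  0.   ]
```

Emit:
servo_tool --turn '[[-0.007, 0.004, 0], [-0.005, 0.004, 0], [0, 0, 0], [0, 0, 0], [0, 0, 0]]' --dp '[[-0.0145, 0.005, 0], [-0.0125, 0.009, 0], [-0.0095, 0.012, 0], [-0.006, 0.014, 0], [-0.002, 0.015, 0]]' --fingers '[0.01, 0.01, 0.01, 0.01, 0.01]'

```text
clock: 7.32
position: [445.7, 238.8, 237.3]
ee_rot: [0.987, -0.159, 0.003, -0.001]
contact_force: [13.3, -5.3, -5.7]
gripper_width: 23.0
```

```bash
python3 arc.py 9 10
```

```text
th 176.4 rad 55.4 c [501.  235.3] z 237.3 F [13.3 -5.3 -5.7] w 23.0
[1.6, 8.5] [2.5, 8.2] [3.8, 7.8] [5.0, 7.1] [6.0, 6.2] [6.9, 5.2] [7.6, 4.0] [8.2, 2.8] [8.5, 1.5] [8.6, 0.1] 
fix tilt turn [-0.002  0.007  0.   ]
```

Emit:
servo_tool --turn '[[0, 0.004, 0], [0, 0, 0], [0, 0, 0], [0, 0, 0], [0, 0, 0]]' --dp '[[0.0015, 0.0085, 0], [0.0025, 0.008, 0], [0.004, 0.008, 0], [0.005, 0.007, 0], [0.006, 0.006, 0]]' --fingers '[0.01, 0.01, 0.01, 0.01, 0.01]'

```text
clock: 7.95
position: [463.7, 276.1, 237.2]
ee_rot: [0.987, -0.158, 0.001, 0.007]
contact_force: [1.8, -7.0, 2.9]
gripper_width: 22.9
```

```bash
sed -i "s/^q=p/F=r['contact_force'][:2]; u=v\/np.hypot(*v); print('total',(221.2-th)%360,'resist',-F@np.array([u[1],-u[0]]),'radial',F@u)\nq=p/" arc.py; python3 arc.py 9 5
```

```text
th 132.5 rad 55.2 c [500.9 235.4] z 237.2 F [ 1.8 -7.   2.9] w 22.9
total 88.70589820928387 resist 3.3502825730326338 radial -6.370871827028679
[6.9, 5.2] [7.5, 4.2] [8.1, 3.0] [8.5, 1.6] [8.6, 0.3] 
fix tilt turn [0.013 0.    0.   ]
```

Emit:
servo_tool --turn '[[0.006, 0, 0], [0.005, 0, 0], [0, 0, 0], [0, 0, 0], [0, 0, 0]]' --dp '[[0.007, 0.005, 0], [0.0075, 0.004, 0], [0.008, 0.003, 0], [0.0085, 0.0015, 0], [0.0085, 0, 0]]' --fingers '[0.01, 0.01, 0.01, 0.01, 0.01]'

```text
clock: 8.57
position: [501.0, 290.4, 237.2]
ee_rot: [0.988, -0.157, -0.003, 0.004]
contact_force: [-1.9, -1.6, 2.9]
gripper_width: 23.2
```

```bash
python3 arc.py 9 5
```

```text
th 89.9 rad 55.0 c [500.9 235.4] z 237.2 F [-1.9 -1.6  2.9] w 23.2
total 131.2589821861705 resist 1.8927930734703784 radial -1.5766219420744214
[8.6, -0.7] [8.4, -2.0] [8.0, -3.3] [7.4, -4.5] [6.6, -5.6] 
fix tilt turn [ 0.007 -0.007  0.   ]
```

Emit:
servo_tool --turn '[[0.003, -0.003, 0], [0.003, -0.003, 0], [0, 0, 0], [0, 0, 0], [0, 0, 0]]' --dp '[[0.0085, -0.0005, 0], [0.0085, -0.002, 0], [0.008, -0.0035, 0], [0.0075, -0.0045, 0], [0.0065, -0.0055, 0]]' --fingers '[0.01, 0.01, 0.01, 0.01, 0.01]'

```text
clock: 9.2
position: [540.9, 273.3, 237.2]
ee_rot: [0.988, -0.157, -0.003, 0.002]
contact_force: [-6.3, -2.4, 5.3]
gripper_width: 23.3
```

```bash
python3 arc.py 9 5
```

```text
th 43.5 rad 55.1 c [501.  235.4] z 237.2 F [-6.3 -2.4  5.3] w 23.3
total 177.71289711926457 resist 2.610675215949938 radial -6.205152981391382
[5.4, -6.8] [4.3, -7.5] [3.1, -8.1] [1.8, -8.4] [0.4, -8.6] 
fix tilt turn [ 0.002 -0.006  0.   ]
```

Emit:
servo_tool --turn '[[0, -0.003, 0], [0, -0.003, 0], [0, 0, 0], [0, 0, 0], [0, 0, 0]]' --dp '[[0.0055, -0.0065, 0], [0.0045, -0.0075, 0], [0.003, -0.008, 0], [0.002, -0.0085, 0], [0.0005, -0.0085, 0]]' --fingers '[0.01, 0.01, 0.01, 0.01, 0.01]'

```text
clock: 9.82
position: [556.1, 236.1, 237.2]
ee_rot: [0.988, -0.157, -0.002, -0.002]
contact_force: [-6.2, 3.6, 5.0]
gripper_width: 23.0
```

```bash
python3 arc.py 9 5
```

```text
th 0.7 rad 55.1 c [501.  235.4] z 237.2 F [-6.2  3.6  5. ] w 23.0
total 220.5032419867766 resist 3.705934195271667 radial -6.132990632736896
[-0.7, -8.6] [-1.9, -8.4] [-3.2, -8.0] [-4.4, -7.4] [-5.5, -6.6] 
fix tilt turn [-0.005 -0.003 -0.   ]
```

Emit:
servo_tool --turn '[[-0.003, 0, 0], [-0.002, 0, 0], [0, 0, 0], [0, 0, 0], [0, 0, 0]]' --dp '[[-0.0005, -0.0085, 0], [-0.002, -0.0085, 0], [-0.003, -0.008, 0], [-0.0045, -0.0075, 0], [-0.0055, -0.0065, 0]]' --fingers '[0.01, 0.01, 0.01, 0.01, 0.01]'

```text
clock: 10.45
position: [544.3, 201.5, 237.2]
ee_rot: [0.988, -0.156, 0.003, -0.007]
contact_force: [2.4, 1.6, 0.5]
gripper_width: 23.4
```

```bash
python3 arc.py 9 5
```

```text
th -38.0 rad 55.0 c [501.  235.4] z 237.2 F [2.4 1.6 0.5] w 23.4
total 259.22147200317687 resist 2.795435889152807 radial 0.8982457326297286
[-5.8, -6.4] [-6.8, -5.4] [-7.5, -4.2] [-8.1, -3.0] [-8.5, -1.7] 
fix tilt turn [-0.012  0.007  0.   ]
```

Emit:
servo_tool --turn '[[-0.006, 0.003, 0], [-0.005, 0.003, 0], [0, 0, 0], [0, 0, 0], [0, 0, 0]]' --dp '[[-0.006, -0.0065, 0], [-0.007, -0.0055, 0], [-0.0075, -0.0045, 0], [-0.008, -0.003, 0], [-0.0085, -0.0015, 0]]' --fingers '[0.01, 0.01, 0.01, 0.01, 0.01]'

```text
clock: 11.08
position: [506.4, 180.5, 237.3]
ee_rot: [0.988, -0.156, 0.002, -0.003]
contact_force: [3.6, 4.7, -0.8]
gripper_width: 23.1
```

```bash
python3 arc.py 9 5
```

```text
th -84.4 rad 55.2 c [501.  235.4] z 237.3 F [ 3.6  4.7 -0.8] w 23.1
total 305.5633491284851 resist 4.015637784056785 radial -4.27731107423994
[-8.6, 0.0] [-8.5, 1.2] [-8.3, 2.5] [-7.8, 3.8] [-7.1, 4.9] 
fix tilt turn [-0.005  0.005  0.   ]
```

Emit:
servo_tool --turn '[[-0.003, 0.003, 0], [-0.002, 0.002, 0], [0, 0, 0], [0, 0, 0], [0, 0, 0]]' --dp '[[-0.0085, 0, 0], [-0.0085, 0.001, 0], [-0.008, 0.0025, 0], [-0.008, 0.004, 0], [-0.007, 0.005, 0]]' --fingers '[0.01, 0.01, 0.01, 0.01, 0.01]'

```text
clock: 11.7
position: [466.6, 192.3, 237.4]
ee_rot: [0.988, -0.156, 0.004, 0.0]
contact_force: [29.0, -16.1, -16.6]
gripper_width: 23.1
```

```bash
python3 arc.py 8 5
```

```text
th -128.7 rad 55.1 c [501.  235.4] z 237.4 F [ 29.  -16.1 -16.6] w 23.1
total 349.8567380248343 resist 32.70430317211452 radial -5.5434053143224595
[-5.6, 5.3] [-4.9, 5.9] [-4.0, 6.6] [-3.0, 7.0] [-2.0, 7.4] 
fix tilt turn [0.002 0.007 0.   ]
```

Resistance jumped to 33 N at 710°. I'll confirm the stop with a small extra push.

Emit:
servo_tool --turn '[[0, 0.003, 0], [0, 0, 0], [0, 0, 0], [0, 0, 0], [0, 0, 0]]' --dp '[[-0.004, 0.003, 0], [-0.005, 0.004, 0], [-0.005, 0.004, 0], [-0.005, 0.004, 0], [-0.005, 0.004, 0]]' --fingers '[0.01, 0.01, 0.01, 0.01, 0.01]'

```text
clock: 12.32
position: [466.8, 192.3, 237.2]
ee_rot: [0.987, -0.157, 0.028, 0.016]
contact_force: [31.5, -18.0, -13.3]
gripper_width: 23.1
```

```bash
python3 arc.py -12 8
```

```text
th -128.4 rad 54.9 c [501.  235.4] z 237.2 F [ 31.5 -18.  -13.3] w 23.1
total 349.64267429121094 resist 35.85874725512942 radial -5.513421890122091
[9.7, -6.2] [10.8, -4.0] [11.4, -1.7] [11.5, 0.7] [11.1, 3.1] [10.2, 5.3] [8.9, 7.3] [7.1, 9.0] 
fix tilt turn [0.041 0.05  0.   ]
```

The TCP did not move and resistance stayed at 36 N, so this is the stop, at θ≈−128.6°. I'll back off 90° to θ≈−38.6° and straighten the tool.

Emit:
servo_tool --turn '[[0.02, 0.025, 0], [0.02, 0.025, 0], [0, 0, 0], [0, 0, 0], [0, 0, 0]]' --dp '[[0.0095, -0.006, 0], [0.011, -0.004, 0], [0.0115, -0.0015, 0], [0.0115, 0.0005, 0], [0.011, 0.003, 0]]' --fingers '[0.01, 0.01, 0.01, 0.01, 0.01]'

```text
clock: 12.95
position: [518.0, 182.9, 237.3]
ee_rot: [0.988, -0.157, -0.005, 0.003]
contact_force: [-3.0, 2.1, 2.2]
gripper_width: 23.2
```

```bash
python3 arc.py -10 4
```

```text
th -72.0 rad 55.2 c [501.  235.3] z 237.3 F [-3.   2.1  2.2] w 23.2
total 293.2259505735367 resist -2.1945017660488633 radial -2.9667030414006823
[8.8, 3.9] [8.0, 5.2] [7.0, 6.5] [5.8, 7.7] 
fix tilt turn [ 0.004 -0.011  0.   ]
```

Emit:
servo_tool --turn '[[0.004, -0.008, 0], [0, 0, 0], [0, 0, 0], [0, 0, 0], [0, 0, 0]]' --dp '[[0.009, 0.004, 0], [0.008, 0.005, 0], [0.007, 0.0065, 0], [0.002, 0.0025, 0], [0, 0, 0]]' --fingers '[0.01, 0.01, 0.01, 0.01, 0.01]'

```text
clock: 13.58
position: [544.4, 201.5, 237.3]
ee_rot: [0.988, -0.156, -0.003, 0.002]
contact_force: [-4.0, 1.6, 3.5]
gripper_width: 23.2
```

```bash
python3 arc.py -4 3
```

```text
th -38.0 rad 55.1 c [501.  235.3] z 237.3 F [-4.   1.6  3.5] w 23.2
total 259.1712942800512 resist -1.2203936935555786 radial -4.101819929128073
[2.2, 3.1] [2.0, 3.3] [1.8, 3.4] 
fix tilt turn [ 0.004 -0.006  0.   ]
```

Backed off 90.5°. I'll release, rise and travel toward the board.

Emit:
servo_tool --turn '[[0, 0, 0], [0, 0, 0], [0, 0, 0], [0, 0, 0], [0, 0, 0]]' --dp '[[0, 0, 0], [0, 0, 0], [0, 0, 0], [0, 0, 0.03], [0, 0, 0.05]]' --fingers '[0.0854, 0.0854, 0.0854, 0.0854, 0.0854]'

```text
clock: 14.2
position: [542.6, 199.2, 312.1]
ee_rot: [0.987, -0.157, -0.007, 0.007]
contact_force: [0.4, 0.8, 0.7]
gripper_width: 85.5
```

Emit:
servo_tool --turn '[[0, 0, 0.1], [0, 0, 0.1], [0, 0, 0.1], [0, 0, 0.1], [0, 0, 0.1]]' --dp '[[0, -0.03, 0.02], [0, -0.055, 0], [0, -0.06, 0], [0, -0.06, 0], [0, -0.06, 0]]' --fingers '[0.0854, 0.0854, 0.0854, 0.0854, 0.0854]'

```text
clock: 14.82
position: [544.0, -69.3, 337.0]
ee_rot: [0.995, 0.104, -0.001, 0.006]
contact_force: [0.5, 0.5, 0.6]
gripper_width: 85.4
```

Emit:
servo_tool --turn '[[0, 0, 0.02], [0, 0, 0], [0, 0, 0], [0, 0, 0], [0, 0, 0]]' --dp '[[0, -0.06, 0], [0, -0.06, -0.02], [0, -0.06, -0.04], [0, -0.05, -0.04], [0, -0.02, -0.02]]' --fingers '[0.0854, 0.0854, 0.0854, 0.0854, 0.0854]'

```text
clock: 15.45
position: [543.0, -316.6, 224.2]
ee_rot: [0.994, 0.112, 0.003, 0.007]
contact_force: [-0.1, 1.2, -0.2]
gripper_width: 85.7
```

```bash
cat > st.py <<'E'
import sys
from h import *
from scipy.spatial.transform import Rotation as R
def st():
    r=read_state(); M=R.from_quat(r['ee_rot']).as_matrix()
    print('p',r['position'].round(1),'xyaw',np.degrees(np.arctan2(M[1,0],M[0,0])).round(2),'tilt fix',np.cross(M[:,2],[0,0,-1]).round(3),'F',r['contact_force'].round(1),'w',round(r['gripper_width'],1),'j',r['joints'].round(2),'t',r['clock'])
def crop(d,l,tp,w,h,W,H): return cv2.resize(d['img'][tp:tp+h,l:l+w,::-1],(W,H),interpolation=cv2.INTER_CUBIC)
E
python3 - <<'E'
from st import *
t=get_image('top'); s=get_image('side'); st()
cv2.imwrite('pics/c4.png',np.hstack([crop(t,180,160,100,100,400,400),crop(s,320,210,100,100,400,400)]))
E
```

```text
p [ 542.4 -316.   223.3] xyaw 12.84 tilt fix [0.012 0.004 0.   ] F [-0.3 -1.  -0.6] w 85.5 j [-0.27  0.39 -0.01  0.01 -1.16  2.06] t 15.55
```

View pics/c4.png

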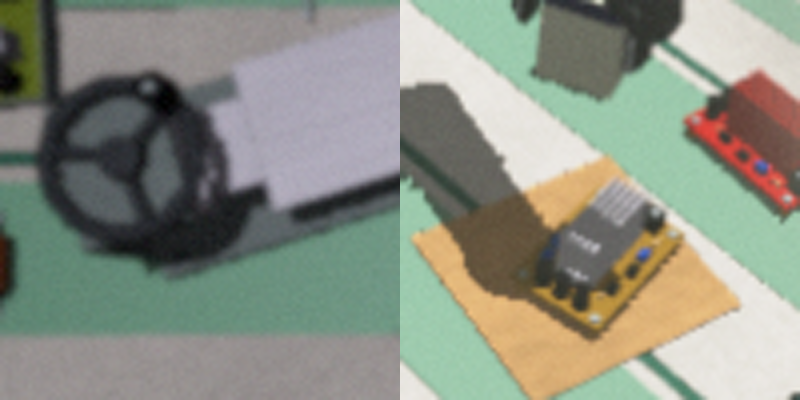

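The wheel is free, with its knob at crop (153,87) and untouched since release. The gripper's shadow falls beside the ochre board, which is undisturbed. I'll descend over the heat sink.

Emit:
servo_tool --turn '[[0.006, 0.002, -0.01], [0.006, 0.002, -0.008], [0, 0, 0], [0, 0, 0], [0, 0, 0]]' --dp '[[0.005, -0.02, -0.02], [0.005, -0.02, -0.03], [0, 0, -0.04], [0, 0, -0.02], [0, 0, 0]]' --fingers '[0.0854, 0.0854, 0.0854, 0.0854, 0.0854]'

```text
clock: 16.18
position: [555.8, -356.2, 115.5]
ee_rot: [0.995, 0.104, 0.004, 0.003]
contact_force: [1.4, 0.1, -0.4]
gripper_width: 85.4
```

```bash
python3 - <<'E'
from st import *
t=get_image('top'); s=get_image('side'); st()
cv2.imwrite('pics/c5.png',np.hstack([crop(t,355,145,80,80,400,400),crop(s,330,220,80,80,400,400)]))
E
```

```text
p [ 557.  -356.8  117.7] xyaw 11.97 tilt fix [0.006 0.012 0.   ] F [ 0.3 -0.   0. ] w 85.5 j [-0.32  0.53 -0.05  0.   -0.97  2.1 ] t 16.275
```

View pics/c5.png

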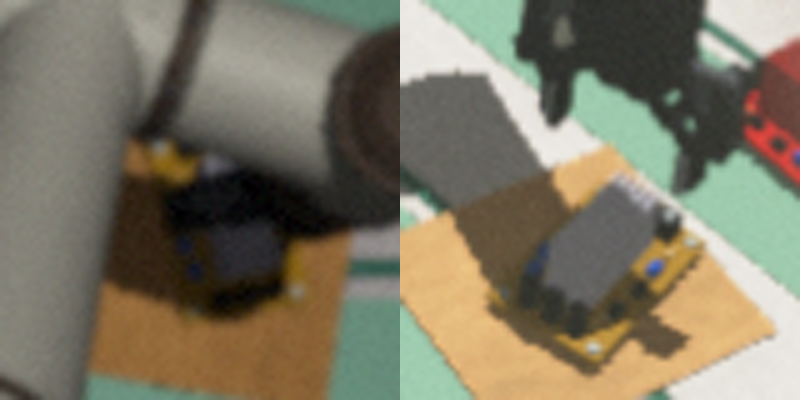

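In the side crop the fingers straddle the board's heat sink, with tips at (555,125) and (690,190). I'll go down and close.

Emit:
servo_tool --turn '[[0.006, 0.012, 0], [0, 0, 0], [0, 0, 0], [0, 0, 0], [0, 0, 0]]' --dp '[[-0.004, 0.001, -0.02], [0, 0, -0.025], [0, 0, -0.02], [0, 0, -0.014], [0, 0, -0.004]]' --fingers '[0.0854, 0.0854, 0.0854, 0.0854, 0.0854]'

```text
clock: 16.9
position: [554.6, -355.4, 35.0]
ee_rot: [0.994, 0.105, 0.003, 0.001]
contact_force: [0.1, 0.1, -0.2]
gripper_width: 85.8
```

```bash
python3 -c "
from st import *
st()"
```

```text
p [ 554.6 -355.4   35. ] xyaw 12.03 tilt fix [0.002 0.007 0.   ] F [ 0.1  0.1 -0.2] w 85.8 j [-0.32  0.62 -0.13 -0.   -0.81  2.11] t 16.9
```

Emit:
servo_tool --turn '[[0.002, 0.006, 0], [0, 0, 0], [0, 0, 0], [0, 0, 0], [0, 0, 0]]' --dp '[[-0.001, 0, 0], [0, 0, 0], [0, 0, 0], [0, 0, 0], [0, 0, 0]]' --fingers '[0.02, 0.02, 0.02, 0.02, 0.02]'

```text
clock: 17.52
position: [554.4, -355.4, 36.7]
ee_rot: [0.994, 0.105, 0.001, 0.0]
contact_force: [0.1, -0.2, -1.7]
gripper_width: 31.0
```

```bash
python3 -c "
from st import *
st()"
```

```text
p [ 554.4 -355.4   36.7] xyaw 12.02 tilt fix [0.    0.003 0.   ] F [ 0.1 -0.2 -1.7] w 31.0 j [-0.33  0.62 -0.13 -0.   -0.82  2.11] t 17.525
```

Gripped at 31 mm. I'll lift it.

Emit:
servo_tool --turn '[[0, 0, 0], [0, 0, 0], [0, 0, 0], [0, 0, 0], [0, 0, 0]]' --dp '[[0, 0, 0.01], [0, 0, 0.02], [0, 0, 0.04], [0, 0, 0.05], [0, 0, 0.05]]' --fingers '[0.02, 0.02, 0.02, 0.02, 0.02]'

```text
clock: 18.15
position: [547.7, -352.4, 203.4]
ee_rot: [0.995, 0.104, -0.008, -0.005]
contact_force: [1.4, -0.0, -5.1]
gripper_width: 31.3
```

Emit:
servo_tool --turn '[[0, 0, 0], [0, 0, 0], [0, 0, 0], [0, 0, 0], [0, 0, 0]]' --dp '[[0, 0, 0.04], [0, 0, 0.03], [0, 0, 0.01], [0, 0, 0], [0, 0, 0]]' --fingers '[0.02, 0.02, 0.02, 0.02, 0.02]'

```text
clock: 18.77
position: [546.2, -351.3, 287.8]
ee_rot: [0.995, 0.103, -0.006, -0.006]
contact_force: [-0.9, -0.3, -3.4]
gripper_width: 31.3
```

```bash
python3 - <<'E'
from st import *
t=get_image('top'); s=get_image('side'); st()
cv2.imwrite('pics/c6.png',np.vstack([np.hstack([crop(t,200,150,110,82,400,300),crop(s,235,140,100,75,400,300)]),np.hstack([crop(s,320,180,100,75,400,300),crop(t,340,140,120,90,400,300)])]))
# platform contour from bright region
for n,d in(('top',t),('side',s)):
  for r in regions_of('platform',n)[:1]:
    g=d['img'].astype(int); x,y,w,h=[int(v) for v in r['box']]
    m=np.zeros((400,640),np.uint8); sub=g[y-8:y+h+8,x-8:x+w+30]
    print(n,r['score'],r['box'])
E
```

```text
p [ 546.3 -351.4  287.7] xyaw 11.86 tilt fix [-0.011 -0.014 -0.   ] F [ 0.3  0.  -4.3] w 30.9 j [-0.33  0.41  0.18 -0.01 -1.37  2.1 ] t 18.875
top 0.91 [226.6, 167.6, 73.1, 45.2]
side 0.63 [242.1, 162.5, 71.4, 40.5]
```

View pics/c6.png

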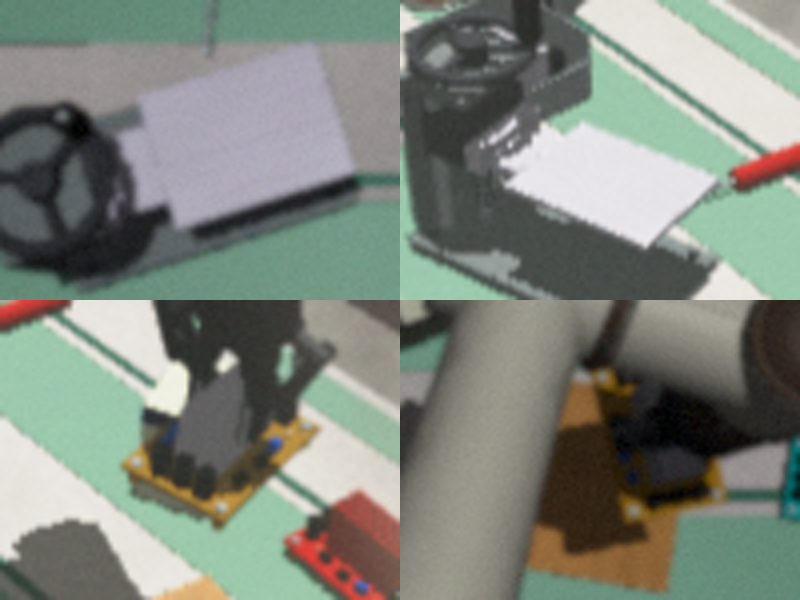

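The board is held level. The platform is clear in both views: top crop corners (140,95), (315,42), (358,180) and (182,230), and side crop (583,123), (717,178), (650,247) and (503,177). I'll fit its pose to these and check it against the wheel axis.

```bash
python3 - <<'E'
from st import *
from scipy.optimize import least_squares
t=get_image('top'); s=get_image('side')
T=np.array([(140,95),(315,42),(358,180),(182,230)])*.275+[200,150]
S=(np.array([(583,123),(717,178),(650,247),(503,177)])-[400,0])*.25+[235,140]
loc=np.array([(60,80),(60,-80),(-60,-80),(-60,80)])
def corners(q,k=1):
    c,sn=np.cos(q[2]),np.sin(q[2]); return np.c_[loc@np.array([[c,sn],[-sn,c]])+q[:2],np.full(4,q[3])]
f=lambda q:np.r_[(proj(t,corners(q))-T).ravel(),(proj(s,corners(q))-S).ravel()]
import h
r=least_squares(f,[548,79,.315,120],diff_step=1e-3,loss='soft_l1'); q=r.x
print(q.round(2),np.degrees(q[2]).round(2),'res',r.fun.round(1))
print('axis from platform',q[:2]+160*np.array([-np.sin(q[2]),np.cos(q[2])]))
# tight mask refinement in top
g=cv2.GaussianBlur(t['img'],(3,3),0).astype(int)
reg=max(regions_of('platform','top'),key=lambda r:r['score'])['region']
print('region area',reg.sum())
poly=proj(t,corners(q)); inside=np.zeros((400,640),np.uint8); cv2.fillPoly(inside,[np.int32(poly.round())],1)
core=cv2.erode(inside,np.ones((5,5)))>0; mu=g[core].mean(0); print('col',mu,g[core].std(0))
dist=np.abs(g-mu).max(2); near=cv2.dilate(inside,np.ones((9,9)))>0
m=((dist<14)&near).astype(np.uint8)
def cost(p):
    pl=proj(t,corners([p[0],p[1],p[2],q[3]])); a=np.zeros((400,640),np.uint8)
    cv2.fillPoly(a,[np.int32((pl*16).round())],1,shift=4); return (a!=m)[near].sum()
from scipy.optimize import minimize
b=minimize(cost,q[:3],method='Nelder-Mead',options=dict(initial_simplex=q[:3]+np.array([[0,0,0],[5,0,0],[0,5,0],[0,0,.04]])))
print('refined',b.x,np.degrees(b.x[2]),b.fun,cost(q))
k=np.array([(200+64*.275,150+113*.275),])
print('knob top',atz(t,k[0],271),'hub',atz(t,(200+38*.275,150+180*.275),222))
# held board in side/top: board corners vs TCP
E
```

```text
[5.4799e+02 7.9040e+01 3.1000e-01 1.2003e+02] 17.83 res [-0.5  1.   0.2  0.  -0.1 -1.8 -0.9  0.3 -0.6  0.2  0.6  0.5 -1.3  0.2
 -0.1  2.3]
axis from platform [498.99440364 231.35389254]
region area 2374
col [171.84376937 167.70799752 182.26596404] [5.0291543  4.79728346 5.19805518]
refined [5.55214289e+02 8.66182189e+01 2.98296010e-01] 17.091102430088007 251.0 355
knob top [547. 198. 271.] hub [500.9 229.7 222. ]
```

```bash
sed -i 's/\[:,0\].round(1)/[:,0]/' h.py; python3 - <<'E'
from st import *
from scipy.optimize import least_squares
t=get_image('top'); s=get_image('side')
T=np.array([(140,95),(315,42),(358,180),(182,230)])*.275+[200,150]
S=(np.array([(583,123),(717,178),(650,247),(503,177)])-[400,0])*.25+[235,140]
def rect(q,z,loc):
    c,sn=np.cos(q[2]),np.sin(q[2]); loc=np.array(loc,float)
    return np.c_[loc@np.array([[c,sn],[-sn,c]])+q[:2],np.full(len(loc),z)]
P=[(60,80),(60,-80),(-60,-80),(-60,80)]
def fit(f,q0): r=least_squares(f,q0,x_scale=[10,10,.1]+[10]*(len(q0)-3)); return r.x,r.fun
for nm,f in (('both',lambda q:np.r_[(proj(t,rect(q,q[3],P))-T).ravel(),(proj(s,rect(q,q[3],P))-S).ravel()]),):
    q,res=fit(f,[548,79,.315,120]); print(nm,q.round(2),np.degrees(q[2]),res.round(1))
    print('axis',q[:2]+160*np.array([-np.sin(q[2]),np.cos(q[2])]))
for z in(115,120,125):
  for nm,d,X in(('top',t,T),('side',s,S)):
    q,res=fit(lambda q:(proj(d,rect(q,z,P))-X).ravel(),[548,79,.315]); print(z,nm,q.round(2),np.degrees(q[2]).round(1),np.abs(res).max().round(1),'axis',(q[:2]+160*np.array([-np.sin(q[2]),np.cos(q[2])])).round(1))
p=read_state()['position'];zb=p[2]-16.7
# held board corners, local x along yaw ~12deg
TB=np.array([(592,368),(625,520),(722,500)])-[400,300]; TB=TB*.3+[340,140]
SB=(np.array([(123,465),(220,527),(320,427)])-[0,300])*.25+[320,180]
for nm,d,X,L in(('top',t,TB,[(65,43),(-65,43),(-65,-43)]),('side',s,SB,[(-65,43),(-65,-43),(65,-43)])):
    q,res=fit(lambda q:(proj(d,rect(q,zb,L))-X).ravel(),[546,-351,.2]); print('board',nm,q.round(2),np.degrees(q[2]).round(1),res.round(1),'minus tcp',(q[:2]-p[:2]).round(1))
E
```

```text
both [5.4752e+02 7.7040e+01 3.0000e-01 1.2515e+02] 17.048893529635315 [-0.1  0.5  1.   0.1  0.3 -1.4 -0.9  0.1 -0.1 -0.6  0.9 -0.1 -1.5 -0.4
 -0.1  1.4]
axis [500.60637443 230.00578368]
115 top [5.4824e+02 7.8600e+01 2.9000e-01] 16.9 1.2 axis [501.8 231.7]
115 side [5.5601e+02 8.7770e+01 3.1000e-01] 17.5 1.4 axis [507.8 240.3]
120 top [5.4762e+02 7.7950e+01 2.9000e-01] 16.9 1.2 axis [501.2 231.1]
120 side [5.5225e+02 8.2410e+01 3.1000e-01] 17.5 1.4 axis [504.2 235. ]
125 top [5.4701e+02 7.7300e+01 2.9000e-01] 16.9 1.1 axis [500.6 230.4]
125 side [5.4849e+02 7.7050e+01 3.0000e-01] 17.4 1.4 axis [500.5 229.7]
board top [ 5.4798e+02 -3.5063e+02  1.8000e-01] 10.4 [-0.4 -0.4 -0.6  0.1  1.1  0.3] minus tcp [1.1 1.2]
board side [ 5.4099e+02 -3.5587e+02  1.8000e-01] 10.6 [-1.1  0.5  0.5 -0.8  0.6  0.2] minus tcp [-5.9 -4.1]
```

The two cameras and the wheel-circle estimate agree on a target within about 5 mm: (549,80), yaw ≈17.3°, platform top ≈123 mm. I'll carry the board there, turning it −84°, and hover.

Emit:
servo_tool --turn '[[-0.004, -0.005, -0.1], [-0.004, -0.005, -0.14], [0, 0, -0.14], [0, 0, -0.14], [0, 0, -0.14]]' --dp '[[0, 0.02, 0], [0, 0.035, 0], [0, 0.045, 0], [0, 0.05, 0], [0, 0.05, 0]]' --fingers '[0.02, 0.02, 0.02, 0.02, 0.02]'

```text
clock: 19.85
position: [546.3, -149.9, 288.7]
ee_rot: [0.971, -0.238, 0.001, -0.001]
contact_force: [0.9, -0.3, -3.5]
gripper_width: 31.0
```

Emit:
servo_tool --turn '[[0, 0, -0.14], [0, 0, -0.14], [0, 0, -0.14], [0, 0, -0.14], [0, 0, -0.1]]' --dp '[[0, 0.05, 0], [0, 0.05, 0], [0, 0.045, 0], [0, 0.035, 0], [0, 0.02, 0]]' --fingers '[0.02, 0.02, 0.02, 0.02, 0.02]'

```text
clock: 20.48
position: [545.5, 58.9, 290.8]
ee_rot: [0.836, -0.548, 0.003, -0.002]
contact_force: [-0.1, -0.3, -3.5]
gripper_width: 31.3
```

```bash
python3 -c "
from st import *
st()"
```

```text
p [545.5  58.9 290.8] xyaw -66.51 tilt fix [-0.001  0.007  0.   ] F [-0.1 -0.3 -3.5] w 31.3 j [ 0.4   0.21 -0.09  0.   -1.26  0.  ] t 20.475
```

Emit:
servo_tool --turn '[[0, 0.005, -0.06], [0, 0, -0.045], [0, 0, 0], [0, 0, 0], [0, 0, 0]]' --dp '[[0.002, 0.011, -0.01], [0.001, 0.01, -0.02], [0, 0, -0.03], [0, 0, -0.02], [0, 0, -0.005]]' --fingers '[0.02, 0.02, 0.02, 0.02, 0.02]'

```text
clock: 21.1
position: [549.2, 83.5, 206.2]
ee_rot: [0.806, -0.592, 0.003, -0.004]
contact_force: [0.2, -0.0, -3.4]
gripper_width: 31.2
```

```bash
python3 - <<'E'
from st import *
t=get_image('top'); s=get_image('side'); st()
cv2.imwrite('pics/c7.png',np.hstack([crop(t,210,150,100,100,400,400),crop(s,230,120,100,100,400,400)]))
E
```

```text
p [549.8  83.7 207.2] xyaw -72.53 tilt fix [-0.003  0.01   0.   ] F [ 0.1 -0.7 -3.5] w 31.4 j [ 0.44  0.28 -0.21  0.   -1.07 -0.14] t 21.2
```

View pics/c7.png

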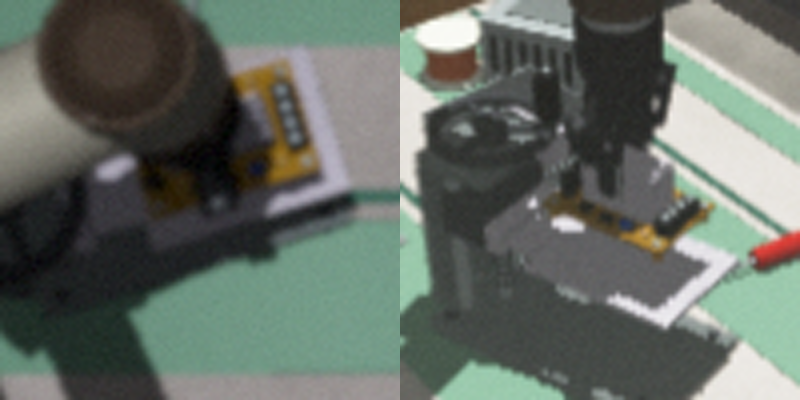

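The board hovers over the platform. Top crop: board corners (288,58), (322,178) and (150,215), platform far edge (312,45)–(355,195). Side crop: board corners (545,203), (663,255) and (715,208), platform corners (740,258) and (668,327). I'll compute the relative offset in each view.

```bash
python3 - <<'E'
from st import *
from scipy.optimize import least_squares
t=get_image('top'); s=get_image('side'); p=read_state()['position']; zb=p[2]-16.7
def rect(q,z,loc):
    c,sn=np.cos(q[2]),np.sin(q[2]); loc=np.array(loc,float)
    return np.c_[loc@np.array([[c,sn],[-sn,c]])+q[:2],np.full(len(loc),z)]
def fit(f,q0): r=least_squares(f,q0,x_scale=[10,10,.1]); return r.x,r.fun
TB=np.array([(288,58),(322,178),(150,215)])*.25+[210,150]
SB=(np.array([(715,208),(663,255),(545,203)])-[400,0])*.25+[230,120]
# local axes = lift axes: y along length
for nm,d,X,L in(('top',t,TB,[(43,-65),(-43,-65),(-43,65)]),('side',s,SB,[(43,-65),(-43,-65),(-43,65)])):
    q,res=fit(lambda q:(proj(d,rect(q,zb,L))-X).ravel(),[549,80,.3]); print('board',nm,q.round(1),np.degrees(q[2]).round(1),res.round(1),'minus tcp',(q[:2]-p[:2]).round(1))
TP=np.array([(312,45),(355,195)])*.25+[210,150]; SP=(np.array([(740,258),(668,327)])-[400,0])*.25+[230,120]
for z in(120,124):
  for nm,d,X in(('top',t,TP),('side',s,SP)):
    a=np.array([atz(d,x,z)[:2] for x in X]); e=a[0]-a[1]; print(z,nm,a.tolist(),'len',np.hypot(*e).round(1),'yaw',np.degrees(np.arctan2(e[1],e[0])).round(1),'centre by far edge',(a.mean(0)+80*np.array([-np.sin(.3),np.cos(.3)])).round(1))
E
```

```text
board top [5.471e+02 7.860e+01 3.000e-01] 14.5 [ 0.9  0.7 -0.4 -1.3 -0.5  0.6] minus tcp [-3.4 -5.2]
board side [5.436e+02 6.990e+01 3.000e-01] 16.8 [ 0.8 -0.3 -0.4 -0.1 -0.4  0.3] minus tcp [ -6.9 -13.9]
120 top [[630.6, 17.4], [512.0, -16.7]] len 123.4 yaw 16.0 centre by far edge [547.7  76.8]
120 side [[631.9, 23.0], [518.6, -15.9]] len 119.8 yaw 18.9 centre by far edge [551.6  80. ]
124 top [[629.9, 17.0], [511.7, -16.9]] len 123.0 yaw 16.0 centre by far edge [547.2  76.5]
124 side [[628.5, 19.0], [515.7, -19.8]] len 119.3 yaw 19.0 centre by far edge [548.5  76. ]
```

The top view puts the board within 2 mm of the platform's centre. The robot-frame estimate (wheel circle + 160 mm) agrees within 1.5 mm. The side view's larger offset of about 8 mm fits its height sensitivity. I'll descend and watch the force.

Emit:
servo_tool --turn '[[-0.003, 0.01, 0], [0, 0, 0], [0, 0, 0], [0, 0, 0], [0, 0, 0]]' --dp '[[-0.001, -0.001, -0.01], [0, 0, -0.01], [0, 0, -0.01], [0, 0, -0.005], [0, 0, -0.002]]' --fingers '[0.02, 0.02, 0.02, 0.02, 0.02]'

```text
clock: 21.92
position: [550.1, 82.8, 170.4]
ee_rot: [0.806, -0.592, 0.001, -0.002]
contact_force: [-0.7, -0.5, -3.7]
gripper_width: 31.1
```

```bash
python3 -c "
from st import *
st()"
```

```text
p [550.1  82.8 170.4] xyaw -72.54 tilt fix [-0.002  0.005  0.   ] F [-0.7 -0.5 -3.7] w 31.1 j [ 0.44  0.32 -0.26  0.   -0.99 -0.14] t 21.925
```

Emit:
servo_tool --turn '[[-0.002, 0.004, 0], [0, 0, 0], [0, 0, 0], [0, 0, 0], [0, 0, 0]]' --dp '[[-0.001, 0, -0.003], [0, 0, -0.002], [0, 0, -0.002], [0, 0, -0.002], [0, 0, -0.002]]' --fingers '[0.02, 0.02, 0.02, 0.02, 0.02]'

```text
clock: 22.55
position: [549.6, 83.0, 159.4]
ee_rot: [0.806, -0.591, 0.001, -0.001]
contact_force: [0.8, 0.1, -3.8]
gripper_width: 31.3
```

```bash
python3 -c "
from st import *
st()"
```

```text
p [549.6  83.  159.4] xyaw -72.53 tilt fix [-0.     0.002  0.   ] F [ 0.8  0.1 -3.8] w 31.3 j [ 0.44  0.33 -0.27  0.   -0.97 -0.14] t 22.55
```

Soles at about 127 mm, with no contact yet. I'll continue slowly.

Emit:
servo_tool --turn '[[0, 0, 0], [0, 0, 0], [0, 0, 0], [0, 0, 0], [0, 0, 0]]' --dp '[[0, 0, -0.001], [0, 0, -0.001], [0, 0, -0.001], [0, 0, -0.001], [0, 0, -0.001]]' --fingers '[0.02, 0.02, 0.02, 0.02, 0.02]'

```text
clock: 23.18
position: [549.7, 83.1, 156.6]
ee_rot: [0.806, -0.591, 0.001, -0.001]
contact_force: [-3.4, 0.7, 4.8]
gripper_width: 31.9
```

Emit:
servo_tool --turn '[[0, 0, 0], [0, 0, 0], [0, 0, 0], [0, 0, 0], [0, 0, 0]]' --dp '[[0, 0, -0.0005], [0, 0, 0], [0, 0, 0], [0, 0, 0], [0, 0, 0]]' --fingers '[0.02, 0.02, 0.02, 0.02, 0.02]'

```text
clock: 23.8
position: [549.7, 83.1, 156.6]
ee_rot: [0.806, -0.591, 0.001, -0.001]
contact_force: [-1.7, 0.9, 2.3]
gripper_width: 31.4
```

```bash
python3 - <<'E'
from st import *
st(); print(read_state()['wrist_torque'].round(2))
s=get_image('side'); t=get_image('top')
cv2.imwrite('pics/c8.png',np.hstack([crop(t,210,150,100,100,400,400),crop(s,250,140,80,80,400,400)]))
E
```

```text
p [549.7  83.1 156.6] xyaw -72.5 tilt fix [0.    0.003 0.   ] F [-1.7  0.9  2.3] w 31.4 j [ 0.44  0.33 -0.27  0.   -0.96 -0.14] t 23.8
[ 0.12  1.02 -0.15]
```

View pics/c8.png

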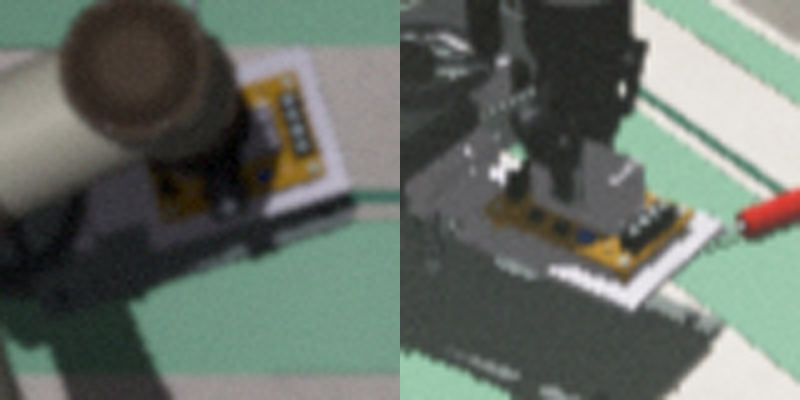

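The board is resting on the platform. Before release I'll compare the margins using top crop board corners (293,68), (325,172), (168,222) and side crop (690,212), (625,278) against the platform corners.

```bash
python3 - <<'E'
from st import *
t=get_image('top'); s=get_image('side')
A=lambda x,y:(210+x/4,150+y/4); C=lambda x,y:(250+(x-400)/5,140+y/5)
y=np.array([-np.sin(.302),np.cos(.302)]); x=np.array([y[1],-y[0]])
for nm,d,f,B,P in(('top',t,A,[(293,68),(325,172),(168,222)],[(312,45),(355,195)]),('side',s,C,[(690,212),(625,278)],[(722,230),(630,308)])):
    b=np.array([atz(d,f(*q),140)[:2] for q in B]); p=np.array([atz(d,f(*q),124)[:2] for q in P])
    print(nm,'board yaw',np.degrees(np.arctan2(*(b[0]-b[1])[::-1])).round(1),'plat yaw',np.degrees(np.arctan2(*(p[0]-p[1])[::-1])).round(1),'lens',np.hypot(*(b[0]-b[1])).round(1),np.hypot(*(p[0]-p[1])).round(1))
    print('  centre offset along x',((b[:2].mean(0)-p.mean(0))@x).round(1),'far margin (want 15)',((b[:2].mean(0)-p.mean(0))@y).round(1))
    if len(b)>2: print('  long edge yaw',np.degrees(np.arctan2(*(b[2]-b[1])[::-1])).round(1)-90,np.hypot(*(b[2]-b[1])).round(1))
E
```

```text
top board yaw 17.2 plat yaw 16.0 lens 84.7 123.0
  centre offset along x 2.9 far margin (want 15) 17.7
  long edge yaw 17.599999999999994 125.6
side board yaw 21.1 plat yaw 15.7 lens 89.8 111.8
  centre offset along x -1.8 far margin (want 15) 15.2
```

The margins are centred within about 3 mm and the yaw is good. I'll release and rise straight up.

Emit:
servo_tool --turn '[[0, 0, 0], [0, 0, 0], [0, 0, 0], [0, 0, 0], [0, 0, 0]]' --dp '[[0, 0, 0], [0, 0, 0], [0, 0, 0], [0, 0, 0], [0, 0, 0.01]]' --fingers '[0.0854, 0.0854, 0.0854, 0.0854, 0.0854]'

```text
clock: 24.62
position: [551.4, 83.2, 166.3]
ee_rot: [0.807, -0.591, 0.003, -0.002]
contact_force: [0.5, 0.1, 0.3]
gripper_width: 85.4
```

Emit:
servo_tool --turn '[[0, 0, 0], [0, 0, 0], [0, 0, 0], [0, 0, 0], [0, 0, 0]]' --dp '[[0, 0, 0.03], [0, 0, 0.05], [0, 0, 0.05], [0, 0, 0.05], [0, 0, 0.02]]' --fingers '[0.0854, 0.0854, 0.0854, 0.0854, 0.0854]'

```text
clock: 25.25
position: [550.1, 82.2, 375.5]
ee_rot: [0.807, -0.591, 0.004, -0.003]
contact_force: [0.1, -0.1, 0.3]
gripper_width: 85.3
```

Emit:
servo_tool --turn '[[0, 0, 0], [0, 0, 0], [0, 0, 0], [0, 0, 0], [0, 0, 0]]' --dp '[[-0.01, -0.05, 0], [-0.01, -0.06, 0], [-0.01, -0.06, 0], [-0.01, -0.05, 0], [0, 0, 0]]' --fingers '[0.0854, 0.0854, 0.0854, 0.0854, 0.0854]'

```text
clock: 25.88
position: [508.8, -143.1, 382.7]
ee_rot: [0.808, -0.59, 0.008, -0.007]
contact_force: [0.4, -0.1, -0.3]
gripper_width: 85.5
```

```bash
python3 - <<'E'
from st import *
s=get_image('side'); t=get_image('top'); st()
cv2.imwrite('pics/c9.png',np.hstack([crop(t,190,150,110,110,400,400),crop(s,230,130,100,100,400,400)]))
cv2.imwrite('pics/full.png',t['img'][:,:,::-1])
E
```

```text
p [ 509.6 -140.7  382.5] xyaw -72.05 tilt fix [-0.002  0.021  0.   ] F [-0.2  0.7  0.1] w 85.4 j [ 0.04  0.14  0.04 -0.   -1.45  0.28] t 25.975
```

View pics/c9.png

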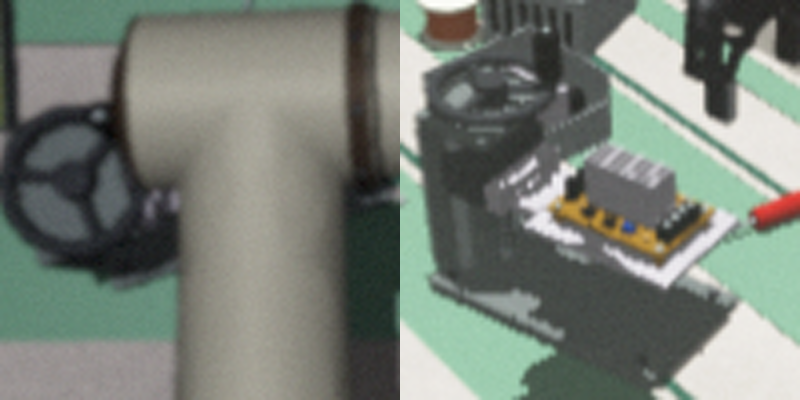

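In the side crop the board stands flat on the platform at about (640,210) with even margins, and the knob is at (545,55) where it was left. The arm hides the top view, so I'll clear it for one last check.

Emit:
servo_tool --turn '[[0, 0, 0], [0, 0, 0], [0, 0, 0], [0, 0, 0], [0, 0, 0]]' --dp '[[-0.01, -0.05, 0], [-0.01, -0.06, 0], [-0.01, -0.06, 0], [-0.01, -0.05, 0], [0, 0, 0]]' --fingers '[0.0854, 0.0854, 0.0854, 0.0854, 0.0854]'

```text
clock: 26.6
position: [472.7, -359.6, 382.8]
ee_rot: [0.813, -0.582, 0.009, -0.008]
contact_force: [0.1, 1.3, -0.6]
gripper_width: 85.3
```

```bash
python3 - <<'E'
from st import *
s=get_image('side'); t=get_image('top'); st()
cv2.imwrite('pics/c10.png',np.hstack([crop(t,190,150,110,110,400,400),crop(s,230,130,100,100,400,400)]))
E
```

```text
p [ 473.2 -357.4  383.4] xyaw -71.01 tilt fix [-0.003  0.024  0.   ] F [ 0.5  0.  -0.1] w 85.2 j [-0.38  0.26  0.2  -0.01 -1.49  0.71] t 26.7
```

View pics/c10.png

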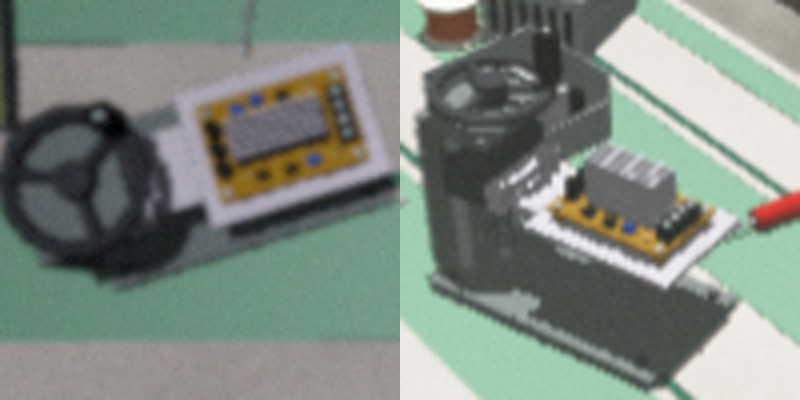

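The top crop shows the board centre at (282,134) and the platform centre at (284,135), which is under 2 mm apart. The edges are parallel and the knob is still where it was left. I'll hand in.

```bash
python3 -c "
from bench import job_done
print(job_done())"
```

```text
the job is handed in; nothing more can be done
None
```

I handed the job in at about 27 s of the 72 s allowed; no verdict is reported.

- **Wheel:** I turned it clockwise about 710° by the crank knob. There it came up against the stop: resistance rose from about 3 N to 33–36 N, and the knob did not move under further pushes. I then backed it off about 90° (90.5° measured). The last pictures show the knob still where I left it.
- **Board:** I picked up the ochre board by its heat sink and set it down with only a few newtons of contact force. The platform top came out at about 124 mm. The last top view puts the board within about 2 mm of the platform's centre and parallel to it, flat on its feet.
- **Other things on the bench:** I saw no contact with any of them and the arm ended clear of everything. I did not measure their positions again at the end.
- **Checks that disagreed:**
  - The robot-frame and camera positions of the wheel axis differed by about 5 mm in y.
  - While the board hovered, the side camera showed an offset of about 8 mm. I put that down to its sensitivity to height.
  - The side view's rough edge angles just before release differed by about 5°. The top view showed the board and platform within about 1.5° of each other.

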